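Lock a vial rack in its holder with the squeeze-lever jaw

ROBOT

A 6-joint arm with a two-finger parallel gripper is mounted at the origin on the work surface. World frame = base frame: x ahead of the robot, y to its left, z up, the work surface at z = 0. Lengths are in m, angles in rad, forces in N, time in s.
With the tool pointing down it reaches from about 0.25 to 0.775 m from the base axis. Payload 4 kg.
Tool frame: the origin (TCP) lies midway between the tips of the shut fingers; the grasp point (between the pads) lies behind it (bot.grip_depth is the z of the grasp point in the tool frame, in m); z points along the fingers, y is the direction in which the jaws open and shut (so a half turn about z gives the same grasp; the last joint's range is limited). The gripper opens to 94 mm and grips with 3 to 60 N. Pads are 16 mm wide; open, the fingers measure 119 mm over their backs; the gripper's body (75 mm by 177 mm) begins 78 mm behind the grasp point.
Start: joints at [-1.406, 0.087, 1.371, -0, 1.684, -0.103], TCP at [0.146, -0.53, 0.206] pointing down, gripper open.
Joint ranges: [-3.1, 3.1], [-0.76, 2.03], [0.27, 2.55], [-1.08, 4.22], [0.17, 2.65], [-2.57, 2.57]. Speed limits (rad/s): [2.79, 2.79, 3.14, 3.14, 3.14, 3.14].

INTERFACE

Orientations are given as a rotation vector (axis times angle).
In Python, from plant import bot gives the robot as it stands. The module is installed in compiled form; this text tells all that it offers.
- The arm moves only by the tool send_rows, never from a script. Its argument "commands" is a list of rows, each a list of 4 numbers: the shift along the tool's x, y, z in mm, then the turn about the tool's z in degrees. A call has 1 to 10 rows; each row is the pose to reach, as a shift and turn from the pose measured when the call began, along the tool's axes at that moment; what a row does not reach only later rows make up. A row lasts 1/10 s, in which the tool goes at most 50 mm and 8.59 degrees, less where a joint would pass 70% of its speed; a pose out of reach is approached as far as the arm can. A call with a gripper value outside its range is refused whole. "gripper" is the opening in per cent of the stroke, from 0 (shut) to 100 (fully open), set as the call begins (left out, the last holds). The fingers move at their own pace and stop on an object; "newtons" is the grip in N (left out, the last holds). Time passes only in rows, so rows that repeat a pose let the fingers close. It gives the time, the measured TCP pose, the force and the opening at its end, in the units of the state.
- bot.observe(): the state, without advancing time (a new reading comes with each control period).
- bot.camera(name): name is "side" or "top"; returns (picture, depth): 400x640x3 uint8, red, green, blue; 400x640 float32, m along the optical axis (not along the pixel's ray), 0 where there is no reading.
- bot.get_calibration(name): a dict with "mtx" (3x3 intrinsics, pixels), "extrinsics" (4x4, takes a point from camera to world coordinates). Camera axes: x right, y up, looking along -z (the intrinsics and any distortion apply to the point x, -y, -z); pixel columns grow to the right and rows downward; lengths in m; the calibration is good to about 2 mm. A picture is of the moment at which its call begins. get_calibration takes no time and is no camera call.
- bot.finish_job(): hands the job in, once; it reports no verdict.
The state is a dict: "t": time; "qpos": joint angles; "qd": joint speeds; "tau": joint torques, N m; "tcp_pos": TCP position; "eef_rot": TCP orientation; "contact_force": force on the tool from outside, world axes, zero at the start; "moment": the same for the moment, N m; "grip_width": finger opening in m.
Only numpy, scipy, OpenCV 4.12 (cv2) and the standard library are available. Lean on these libraries where they do the work, as an engineer would, in place of code of your own. Each camera call takes 0.05 s, during which the arm holds its last target. There are 200 camera calls.

TASK

Secure the vial rack in the bench holder: squeeze the release lever on the sliding jaw and keep it squeezed while you slide the jaw along, so that the jaw gently pushes the rack home against the end plate (the vials are glass; move the rack with the jaw only). Then let the lever go with the jaw locked in the notch nearest to the rack, the pawl dropped fully in, and leave everything else on the bench where it is.

Things in the scene. Friction and masses are not known exactly. Their poses are not given: they have to be found in the camera images.
- holder: Aluminium bed 400 x 116 x 12 mm fixed on the bench, a 9 mm high lip along each long side. Origin: centre of its underside; its x axis runs along the bed and is the sliding direction, +x towards the end plate; z up. Jaw, rack and end plate stand on the bed in that order.
- jaw_face (a point): Middle of the sliding jaw's pushing face, 15 mm above the bed top (27 mm above the bench); axes as the holder's. The jaw is a black plastic block guided on the bed; its face is a plate 84 mm wide, 8 mm thick, reaching 51 mm above the bed top, facing +x. It slides with about 2 N friction; the rack adds 1 to 6 N, a pawl riding on the teeth about 2 N.
- handle (a point): Grip point between post and lever, 92 mm above the bench, 62.5 mm to the -x side of the jaw's face, axes as the holder's. The fixed black post is 30 mm wide (y), 12 mm thick (0.5 to 12.5 mm in +x of this point), top 108 mm above the bench; 42 mm free space between post and jaw plate. Squeeze post and lever together from above, fingers closing along x.
- jaw (a joint): Position of the jaw along the holder's x axis in m, 0 to 0.18, growing towards the end plate. It starts somewhere in the first 30 mm with its pawl in the parking slot.
- lever (a joint): Release lever angle in rad: 0 released (pawl fully down), 0.25 fully squeezed; a spring resists with 5 to 8 N at grip height. Above 0.18 the pawl is clear of the teeth. Let go over a tooth, the pawl rests on it and the lever stays near 0.13; slid on, it drops into the next notch and blocks the jaw both ways, with about 2 mm of slack.
- stop_face (a point): Point on the middle of the end plate's face that looks back to the jaw (-x), 15 mm above the bed top; axes as the holder's. The end plate is aluminium, 92 mm wide, 45 mm high, 12 mm thick, clamped immovably on the bed at a place that varies.
- rack: Loose black vial rack lying on the bed between jaw and end plate: block 80 x 80 x 30 mm with nine glass vials with white caps standing 36 mm out of it (66 mm high in all), about 0.35 kg. Origin: centre of its underside; x nearly along the holder's x axis.
- meter: Bystander: hand multimeter lying flat, 140 x 75 x 36 mm. Origin: centre of its underside.
- vial: Bystander: single vial, 27 mm across, 62 mm high, standing. Origin: centre of its underside.
- speaker: Bystander: small loudspeaker, 66 mm across, 20 mm high. Origin: centre of its underside.
- driver: Bystander: screwdriver lying on the bench. Origin: at its middle.
- strip_mid (a point): Point fixed to the bed, on top of the steel notched strip (16 mm wide, 10 mm high) on the bed's middle line. Strip: at its -x end a long parking slot, then 9 teeth at 14 mm pitch (tooth 8 mm, notch 6 mm along x, 8 mm deep). The strip is clamped by hand up to 4 mm off either way along x, so the notches' exact places are unknown: find them by feel.
- lever_top (a point): Middle of the release lever's top end. Steel lever on the -x side of the post, 30 mm wide, 6 mm thick, hinged near the bed, top about 108 mm above the bench. Released it leans back: post and lever are together about 40 mm thick at grip height; fully squeezed it is upright and they are 24 mm thick (from 12.5 mm in +x to 11.5 mm in -x of the grip point).
- pawl (a point): Lower tip of the pawl, a steel finger 4 mm long (x) and 12 mm wide on an arm behind the lever, 116 mm to the -x side of the jaw's face. Fully down it is 16 mm above the bench; on a tooth, 22 mm.
Mind the look-alikes: they are no part of the job. Leave any green or pink look-alike of the rack alone.

How it is judged:
By the outcome, as a careful person would: the job done as asked, in the order asked, and still so for the second after the job is handed in, with the robot touching nothing.
It also fails if it takes over 48 s, if anything falls off the work surface, if the arm or the gripper's body presses on something with over 40 N, if the wrist force passes 120 N, or if a joint passes its speed limit or range.

## Working session

There is one attempt and no reset: what is moved stays moved. The work goes in short steps, Python scripts to look and compute and a tool call to move; the robot and the scene stay as the last step left them, time stands still between calls to the robot, and variables do not carry over. Pictures are saved under pics/ and viewed, about 8 in all and at most 12, crops included, and the job is handed in when it is done.

Besides the shell and the picture viewer there is one more tool, called after "Request:" as name(argument=value, ...), one argument or row to a line, values as JSON. send_rows: Moves the arm, as the interface text tells. Its arguments: {"type":"object","properties":{"commands":{"type":"array"},"gripper":{"type":"number"},"newtons":{"type":"number"}},"required":["commands"]}

```bash
mkdir -p pics; python3 - <<'E'
from plant import bot
import cv2,numpy as np
s=bot.observe();print(s['t'],s['tcp_pos'],s['eef_rot'],s['grip_width'],bot.grip_depth)
for n in('top','side'):
    p,d=bot.camera(n);np.savez(n+'.npz',p=p,d=d)
    cv2.imwrite(f'pics/{n}0.png',p[:,:,::-1])
    c=bot.get_calibration(n);print(n,c)
E
```

```text
0.0 [ 0.14544364 -0.5298545   0.20434309] [-3.11136574e+00 -4.19103070e-01  1.08751251e-04] 0.09381325077396688 -0.0188
top {'mtx': array([[419.63441147,   0.        , 316.94362138],
       [  0.        , 419.63441147, 199.27874304],
       [  0.        ,   0.        ,   1.        ]]), 'extrinsics': array([[ 0.0180218 ,  0.99461825, -0.10202821,  0.49310705],
       [-0.99983042,  0.01831429,  0.00193069,  0.12008341],
       [ 0.00378887,  0.10197611,  0.99477963,  1.20586139],
       [ 0.        ,  0.        ,  0.        ,  1.        ]])}
side {'mtx': array([[422.02149736,   0.        , 315.96895947],
       [  0.        , 422.02149736, 201.15785273],
       [  0.        ,   0.        ,   1.        ]]), 'extrinsics': array([[ 0.96286871,  0.18411153, -0.19745072,  0.37977093],
       [-0.26933827,  0.70511844, -0.65594579, -0.5488612 ],
       [ 0.01845896,  0.68477071,  0.72852477,  0.82986737],
       [ 0.        ,  0.        ,  0.        ,  1.        ]])}
```

View pics/top0.png

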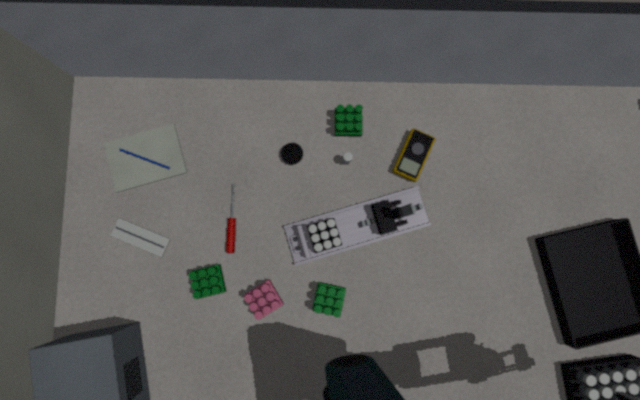

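View pics/side0.png

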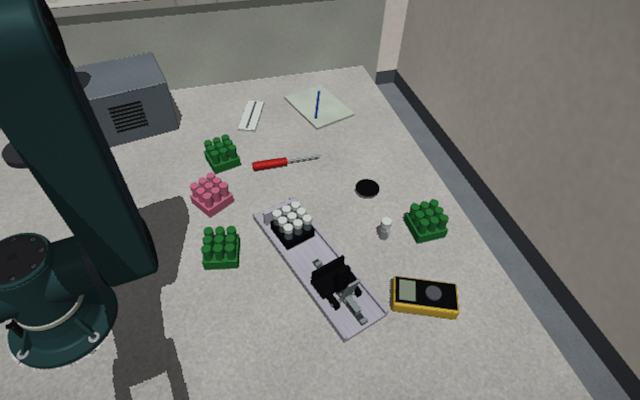

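Top view: the bed runs from (290,245) at the end-plate end to (425,205) at the jaw end, with the jaw near (388,215) and the rack at (325,235). Side view agrees. Next I measure.

```bash
cat > h.py <<'E'
import cv2,numpy as np
from plant import bot
def cloud(n,d):
    c=bot.get_calibration(n);K=c['mtx'];v,u=np.mgrid[0:400,0:640]
    P=np.stack([(u-K[0,2])/K[0,0]*d,-(v-K[1,2])/K[1,1]*d,-d],-1)
    return P@c['extrinsics'][:3,:3].T+c['extrinsics'][:3,3]
def ray(n,u,v,z):
    c=bot.get_calibration(n);K=c['mtx'];E=c['extrinsics']
    r=E[:3,:3]@np.array([(u-K[0,2])/K[0,0],-(v-K[1,2])/K[1,1],-1]);return E[:3,3]+r*(z-E[2,3])/r[2]
def proj(n,P):
    c=bot.get_calibration(n);K=c['mtx'];E=c['extrinsics']
    q=(np.asarray(P)-E[:3,3])@E[:3,:3];return np.stack([K[0,2]-K[0,0]*q[...,0]/q[...,2],K[1,2]+K[1,1]*q[...,1]/q[...,2]],-1)
E
python3 - <<'E'
from h import *
t=np.load('top.npz');s=np.load('side.npz')
p=t['p'];hsv=cv2.cvtColor(p,cv2.COLOR_RGB2HSV)
print(hsv[225,350],hsv[250,400],p[225,350],p[250,400])
P=cloud('top',t['d'])
roi=np.zeros((400,640),bool);roi[180:270,275:440]=1
m=roi&(P[...,2]>.006)&(P[...,2]<.2)&(t['d']>0)
m=m.astype(np.uint8)
n,l,st,_=cv2.connectedComponentsWithStats(m);i=1+np.argmax(st[1:,4])
bl=(p[...,2].astype(int)-p[...,0]>4)&roi
print(st[i],bl.sum())
r=cv2.minAreaRect(np.argwhere(bl)[:,::-1].astype(np.float32));b=cv2.boxPoints(r);print('px',b)
W=np.array([ray('top',*q,.015) for q in b]);print(W, [np.linalg.norm(W[k]-W[k-1]) for k in range(4)])
print(np.round([P[y,x,2]*1000 for y,x in [(300,400),(225,350),(225,410),(238,325)]]))
c1=cv2.resize(p[175:275,275:440],None,fx=4.8,fy=4.8,interpolation=cv2.INTER_CUBIC)
cv2.imwrite('pics/tc.png',c1[:,:,::-1])
c2=cv2.resize(s['p'][190:350,240:400],None,fx=3.75,fy=3.75,interpolation=cv2.INTER_CUBIC)
cv2.imwrite('pics/sc.png',c2[:,:,::-1])
E
```

```text
[130  11 139] [  0   8 123] [135 133 139] [123 119 119]
[ 283  186  148   80 5794] 1092
px [[283.9725  225.90823]
 [416.26608 186.22018]
 [427.8257  224.75229]
 [295.53214 264.44034]]
[[ 0.5376893   0.20981262  0.015     ]
 [ 0.65807972 -0.16600993  0.015     ]
 [ 0.54837993 -0.19816351  0.015     ]
 [ 0.43026868  0.17456115  0.015     ]] [np.float64(0.11305687292624075), np.float64(0.3946345593724515), np.float64(0.11431489550287405), np.float64(0.3909909692727109)]
[ 6. 12. 13. 77.]
```

View pics/tc.png

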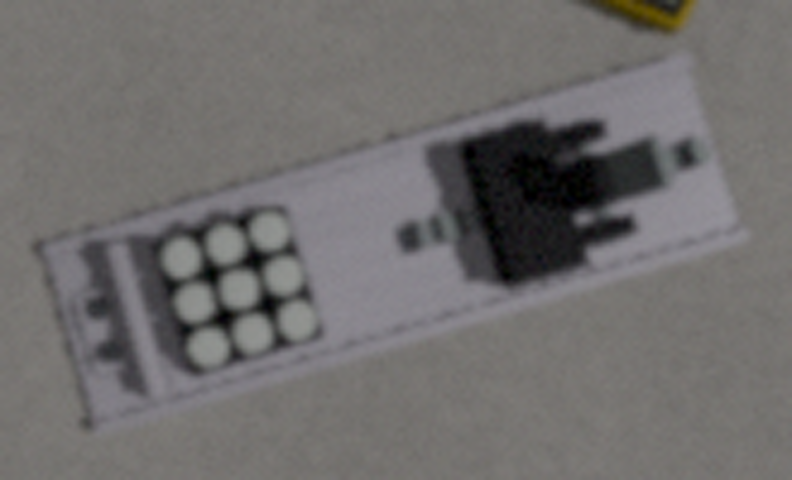

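View pics/sc.png

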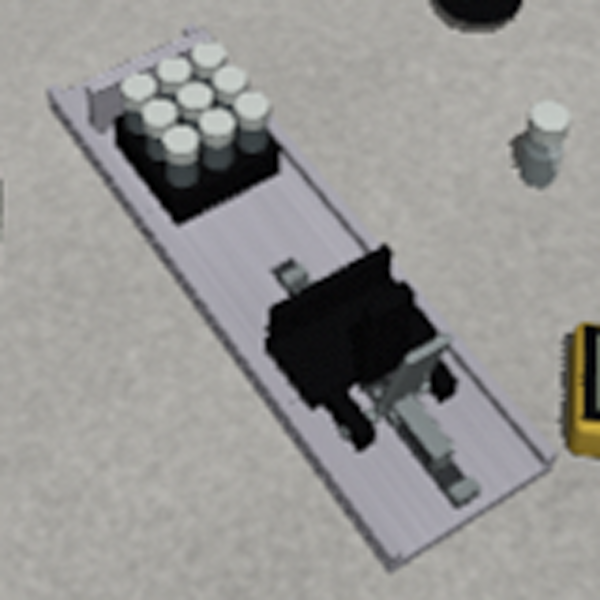

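Top crop: the bed corners are at crop (40,243), (690,52), (748,235) and (90,428). The rack stands near the end plate and the jaw plate's edge is around crop x 465–510. Side crop: the lever leans back behind the post, which sits near crop (415,370).

```bash
cat >> h.py <<'E'
C=np.array([(40,243),(690,52),(748,235),(90,428)])/4.8+[275-.4,175-.4]
W=np.array([ray('top',*q,.021) for q in C])
ex=(W[0]+W[3]-W[1]-W[2])[:2];ex/=np.linalg.norm(ex);ey=np.array([-ex[1],ex[0]])
O=W.mean(0)[:2]
def toH(P): 
    q=P[...,:2]-O;return np.stack([q@ex,q@ey,P[...,2]],-1)
E
python3 - <<'E'
from h import *
print(O,ex,np.degrees(np.arctan2(ex[1],ex[0])),[np.linalg.norm(W[k]-W[k-1]) for k in range(4)])
np.set_printoptions(precision=1,suppress=True,linewidth=150)
for n in('top','side'):
    d=np.load(n+'.npz')['d'];H=toH(cloud(n,d))[d>0]*1000
    H=H[(abs(H[:,0])<210)&(abs(H[:,1])<70)]
    b=H[(abs(H[:,1])>30)&(abs(H[:,1])<46)&(H[:,0]>-20)&(H[:,0]<40)];print(n,'bed z',np.median(b[:,2]),b[:,2].std())
    print(' x-range all',np.percentile(H[H[:,2]>8][:,0],[0,100]),'y',np.percentile(H[H[:,2]>8][:,1],[.3,99.7]))
    A=H[(H[:,0]<20)]
    for lo,hi in((25,45),(45,57),(57,72),(72,85),(85,97),(97,106),(106,120)):
        q=A[(A[:,2]>lo)&(A[:,2]<hi)]
        if len(q):print(' jaw z',lo,hi,len(q),'x',np.percentile(q[:,0],[0,10,50,90,100]),'y',np.percentile(q[:,1],[2,98]))
    A=H[(H[:,0]>20)]
    for lo,hi in((20,36),(36,46),(46,60),(70,90)):
        q=A[(A[:,2]>lo)&(A[:,2]<hi)]
        if len(q):print(' rack z',lo,hi,len(q),'x',np.percentile(q[:,0],[0,10,50,90,100]),'y',np.percentile(q[:,1],[2,98]))
        
E
```

```text
[0.54572509 0.00456865] [-0.29803381  0.95455532] 107.33954719387197 [np.float64(0.111654912641292), np.float64(0.40131740932794857), np.float64(0.1130718897930075), np.float64(0.40246390226514744)]
top bed z 13.090656169092885 2.2086838494414347
 x-range all [-199.7  201.3] y [-55.4  60.5]
 jaw z 25 45 682 x [-197.6 -124.8  -86.   -57.3   19.9] y [-52.5  55.9]
 jaw z 45 57 44 x [-129.3 -127.4 -101.3  -50.6  -50.2] y [-23.1  33. ]
 jaw z 57 72 136 x [-133.7 -129.6  -56.   -51.   -50.1] y [-36.7  41.3]
 jaw z 72 85 37 x [-135.8 -134.6 -132.7 -100.4 -100.1] y [-12.5  15.9]
 jaw z 85 97 32 x [-138.5 -137.6 -135.3 -100.7 -100.2] y [-12.1  14.8]
 jaw z 97 106 39 x [-145.3 -142.2 -138.5 -100.9 -100.3] y [-11.7  16.2]
 jaw z 106 120 64 x [-144.5 -142.3 -108.2 -102.2 -100.2] y [-12.4  15.4]
 rack z 20 36 491 x [ 20.2  47.9 154.3 187.7 201. ] y [-54.3  60.7]
 rack z 36 46 320 x [ 58.4  65.3 104.4 134.8 152.4] y [-35.7  42.8]
 rack z 46 60 171 x [ 58.8  85.3 156.2 162.5 164.4] y [-39.7  47.2]
 rack z 70 90 474 x [ 61.7  69.   98.4 127.7 134.9] y [-31.2  38.2]
side bed z 12.649140908820078 1.4247345066847636
 x-range all [-198.9  203.5] y [-57.2  60.3]
 jaw z 25 45 934 x [-190.2 -141.3  -91.8  -58.2    9.3] y [-40.7  45.2]
 jaw z 45 57 151 x [-133.  -129.2  -58.2  -56.7  -52.3] y [-36.6  42.3]
 jaw z 57 72 241 x [-136.8 -128.8  -57.4  -52.   -49.9] y [-38.4  41.4]
 jaw z 72 85 61 x [-140.2 -138.5 -112.3 -110.5 -103.7] y [-11.6  15.8]
 jaw z 85 97 66 x [-142.9 -142.  -112.1 -110.  -103.4] y [-12.7  15.9]
 jaw z 97 106 64 x [-145.2 -144.2 -112.  -107.7  -99.9] y [-12.5  15.5]
 jaw z 106 120 91 x [-144.4 -142.8 -109.2 -103.7 -100.8] y [-13.3  14.6]
 rack z 20 36 476 x [ 20.4  43.1  75.5 160.2 203.5] y [-55.2  60.1]
 rack z 36 46 293 x [ 57.4  59.3  69.6 137.6 162.4] y [-34.3  46.7]
 rack z 46 60 327 x [ 58.6  64.4 152.4 161.2 165.9] y [-36.5  46.9]
 rack z 70 90 632 x [ 61.3  66.5  95.5 125.8 135.7] y [-32.7  38.3]
```

```bash
cat >> h.py <<'E'
from scipy.spatial.transform import Rotation as R
def st():
    s=bot.observe();M=R.from_rotvec(s['eef_rot']).as_matrix();h=toH(s['tcp_pos'])*1000
    f=np.array(s['contact_force'])
    print('t',s['t'],'H',np.round(h,1),'yaw ty vs -ex',round(np.degrees(np.arctan2(*(M[:2,1]@np.c_[-ey,-ex]))),2),'F hx,hy,z',np.round([f[:2]@ex,f[:2]@ey,f[2]],1),'w',round(s['grip_width']*1000,1))
    return s,M
def go(x,y,z):
    s,M=st();T=np.r_[O+ex*x/1e3+ey*y/1e3,z/1e3];print('shift',np.round((T-s['tcp_pos'])@M*1000,1))
E
python3 - <<'E'
from h import *
go(-115,1.5,150)
E
```

```text
t 0.1 H [-390.9  541.4  204.5] yaw ty vs -ex -1.99 F hx,hy,z [-0.2 -0.   1.2] w 94.0
shift [ 529.9 -294.4   55.1]
```

Request:
send_rows(
  commands=[
    [35,-20,0,0],
    [75,-42,0,0],
    [115,-64,0,-1],
    [155,-86,0,-1],
    [195,-108,0,-2],
    [235,-130,0,-2],
    [275,-152,0,-2],
    [315,-175,0,-2],
    [355,-197,0,-2],
    [390,-217,0,-2],
  ],
  gripper=74,
  newtons=25,
)

```text
t: 1.1
tcp_pos: [0.4652, -0.2155, 0.2045]
eef_rot: [-3.103, -0.475, 0.001]
contact_force: [-0.2, 0.5, 1.2]
grip_width: 0.0697
```

```bash
python3 -c "
from h import *
go(-115,1.5,150)"
```

```text
t 1.1 H [-186.   142.5  204.5] yaw ty vs -ex 0.05 F hx,hy,z [0.6 0.  1.2] w 69.7
shift [141.  -70.7  54.6]
```

Request:
send_rows(
  commands=[
    [35,-18,0,0],
    [70,-36,10,0],
    [105,-54,20,0],
    [130,-66,35,0],
    [141,-71,50,0],
    [141,-71,55,0],
    [141,-71,55,0],
  ],
)

```text
t: 1.8
tcp_pos: [0.577, -0.106, 0.1479]
eef_rot: [-3.102, -0.474, 0.007]
contact_force: [0.3, 0.1, 0.0]
grip_width: 0.0695
```

```bash
python3 -c "
from h import *
go(-115,1.5,73)
s=bot.camera('side');t=bot.camera('top');np.savez('b.npz',p=s[0],d=s[1],tp=t[0],td=t[1])
a=cv2.resize(s[0][190:350,240:400],None,fx=3,fy=3)
b=cv2.resize(t[0][175:275,340:440],None,fx=3,fy=4.8)
cv2.imwrite('pics/b.png',np.hstack([a,b])[:,:,::-1])
"
```

```text
t 1.8 H [-114.8    3.1  147.9] yaw ty vs -ex 0.02 F hx,hy,z [-0.  -0.3  0. ] w 69.5
shift [ 1.9  0.5 74.9]
```

View pics/b.png

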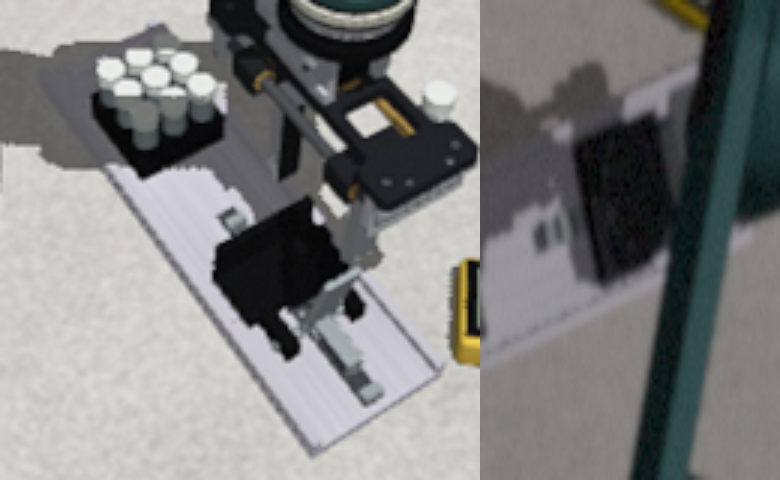

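The gripper is in line with the bed, with its fingers straddling post and lever near crop (290,150) and (365,240). I'll descend carefully.

Request:
send_rows(
  commands=[
    [2,0,15,0],
    [2,0,30,0],
    [2,0,42,0],
    [2,0,50,0],
    [2,0,58,0],
    [2,0,66,0],
    [2,0,73,0],
    [2,0,75,0],
    [2,0,75,0],
  ],
)

```text
t: 2.8
tcp_pos: [0.5796, -0.1059, 0.0748]
eef_rot: [-3.104, -0.472, 0.001]
contact_force: [0.2, -0.2, 0.9]
grip_width: 0.0692
```

```bash
python3 -c "
from h import *
go(-113,1.5,73)"
```

```text
t 2.8 H [-115.5    0.6   74.8] yaw ty vs -ex -0.04 F hx,hy,z [-0.2 -0.1  0.9] w 69.2
shift [-0.9 -2.5  1.8]
```

Clear so far. Now squeeze.

Request:
send_rows(
  commands=[
    [-1,-2.5,2,0],
    [-1,-2.5,2,0],
    [-1,-2.5,2,0],
    [-1,-2.5,2,0],
    [-1,-2.5,2,0],
    [-1,-2.5,2,0],
    [-1,-2.5,2,0],
    [-1,-2.5,2,0],
  ],
  gripper=10,
  newtons=25,
)

```text
t: 3.6
tcp_pos: [0.5783, -0.1039, 0.0733]
eef_rot: [-3.105, -0.473, -0.0]
contact_force: [-0.6, 2.4, 3.1]
grip_width: 0.0233
```

```bash
python3 -c "
from h import *
st()"
```

```text
t 3.6 H [-113.3    1.2   73.3] yaw ty vs -ex -0.01 F hx,hy,z [ 2.4 -0.1  3.1] w 23.3
```

Request:
send_rows(
  commands=[
    [0,-3,0,0],
    [0,-9,0,0],
    [0,-18,0,0],
    [0,-28,0,0],
    [0,-38,0,0],
    [0,-48,0,0],
    [0,-58,0,0],
    [0,-67,0,0],
    [0,-75,0,0],
    [0,-80,0,0],
  ],
)

```text
t: 4.6
tcp_pos: [0.5537, -0.0267, 0.0733]
eef_rot: [-3.104, -0.474, 0.002]
contact_force: [-2.9, -2.5, 2.5]
grip_width: 0.0231
```

```bash
python3 -c "
from h import *
st()
s=bot.camera('side');H=toH(cloud('side',s[1]))*1000;H=H[s[1]>0]
q=H[(H[:,2]>24)&(H[:,2]<38)&(abs(H[:,1])<38)&(H[:,0]>45)&(H[:,0]<75)];print('rack rear',np.percentile(q[:,0],[1,5,20]))
a=cv2.resize(s[0][170:350,220:400],None,fx=3.3,fy=3.3)
cv2.imwrite('pics/c.png',a[:,:,::-1])
"
```

```text
t 4.6 H [-32.2   1.7  73.3] yaw ty vs -ex 0.02 F hx,hy,z [-1.5  3.5  2.5] w 23.1
rack rear [57.56712995 57.90350353 58.57160297]
```

View pics/c.png

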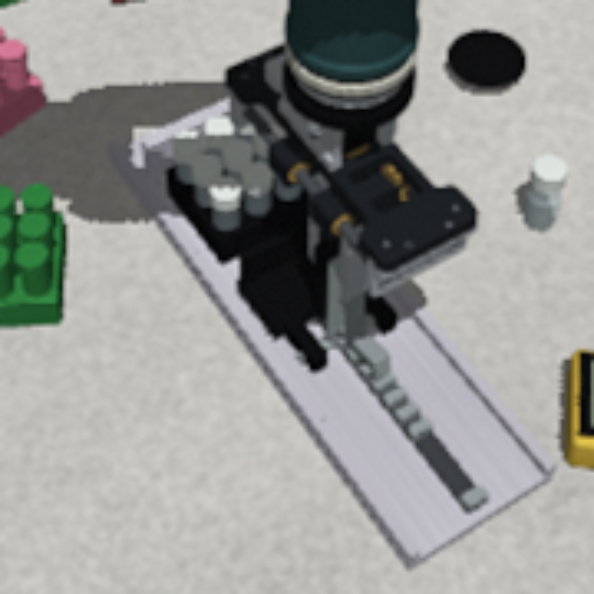

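The jaw follows (face about 28 mm short of the rack), the lever is still squeezed, and the parking slot and teeth are visible behind it. On to contact, then slowly.

Request:
send_rows(
  commands=[
    [0.5,-5,0,0],
    [0.5,-11,0,0],
    [0.5,-16,0,0],
    [0.5,-20,0,0],
    [0.5,-23,0,0],
    [0.5,-25,0,0],
    [0.5,-27,0,0],
    [0.5,-29,0,0],
    [0.5,-31,0,0],
    [0.5,-33,0,0],
  ],
)

```text
t: 5.65
tcp_pos: [0.5437, 0.0049, 0.0733]
eef_rot: [-3.105, -0.474, 0.004]
contact_force: [-3.9, -4.2, 3.4]
grip_width: 0.0228
```

```bash
python3 -c "
from h import *
st()"
```

```text
t 5.65 H [ 0.9  1.9 73.3] yaw ty vs -ex 0.02 F hx,hy,z [-2.9  5.   3.4] w 22.8
```

Request:
send_rows(
  commands=[
    [0,-1,0,0],
    [0,-2,0,0],
    [0,-3,0,0],
    [0,-4,0,0],
    [0,-4,0,0],
  ],
)

```text
t: 6.15
tcp_pos: [0.5424, 0.0087, 0.0733]
eef_rot: [-3.105, -0.474, 0.004]
contact_force: [-1.1, -4.4, 3.5]
grip_width: 0.0231
```

```bash
python3 -c "
from h import *
st()"
```

```text
t 6.15 H [ 4.9  1.9 73.3] yaw ty vs -ex 0.02 F hx,hy,z [-3.9  2.4  3.5] w 23.1
```

Request:
send_rows(
  commands=[
    [0,-0.7,0,0],
    [0,-1.4,0,0],
    [0,-2,0,0],
    [0,-2,0,0],
  ],
)

```text
t: 6.55
tcp_pos: [0.5418, 0.0105, 0.0733]
eef_rot: [-3.105, -0.474, 0.004]
contact_force: [-2.6, -4.1, 2.7]
grip_width: 0.0231
```

Request:
send_rows(
  commands=[
    [0,-0.7,0,0],
    [0,-1.3,0,0],
    [0,-1.3,0,0],
  ],
)

```text
t: 6.85
tcp_pos: [0.5415, 0.0117, 0.0733]
eef_rot: [-3.105, -0.474, 0.004]
contact_force: [-2.0, -4.2, 2.4]
grip_width: 0.0229
```

Request:
send_rows(
  commands=[
    [0,-0.5,0,0],
    [0,-1,0,0],
    [0,-1,0,0],
  ],
)

```text
t: 7.15
tcp_pos: [0.5412, 0.0126, 0.0733]
eef_rot: [-3.105, -0.474, 0.004]
contact_force: [-2.4, -3.8, 2.1]
grip_width: 0.0231
```

Request:
send_rows(
  commands=[
    [0,-0.5,0,0],
    [0,-1,0,0],
    [0,-1,0,0],
  ],
)

```text
t: 7.45
tcp_pos: [0.5408, 0.0136, 0.0733]
eef_rot: [-3.105, -0.474, 0.004]
contact_force: [-2.2, -3.3, 3.2]
grip_width: 0.023
```

Request:
send_rows(
  commands=[
    [0,-0.5,0,0],
    [0,-1,0,0],
    [0,-1,0,0],
  ],
)

```text
t: 7.75
tcp_pos: [0.5408, 0.0138, 0.0733]
eef_rot: [3.105, 0.473, -0.004]
contact_force: [-1.4, -6.3, 1.6]
grip_width: 0.0228
```

```bash
python3 -c "
from h import *
st()
s=bot.camera('side');t=bot.camera('top');np.savez('d.npz',p=s[0],d=s[1],tp=t[0],td=t[1])
for n,d in(('side',s[1]),('top',t[1])):
  H=toH(cloud(n,d))*1000;H=H[d>0]
  q=H[(H[:,2]>60)&(H[:,2]<90)&(H[:,0]>75)&(H[:,0]<165)&(abs(H[:,1])<50)];print(n,'caps',np.round(np.percentile(q[:,0],[0,1,50,99,100]),1))
  q=H[(H[:,2]>50)&(H[:,2]<59)&(H[:,0]>147)&(H[:,0]<170)];print('plate',np.round(np.percentile(q[:,0],[0,2,50,100]),1))
a=cv2.resize(s[0][180:260,220:320],None,fx=4.5,fy=4.5)
b=cv2.resize(t[0][200:270,280:370],None,fx=3.3,fy=4.5)
b=np.pad(b,((0,a.shape[0]-b.shape[0]),(0,0),(0,0)))
cv2.imwrite('pics/d.png',np.hstack([a,b])[:,:,::-1])
"
```

```text
t 7.75 H [10.2  1.9 73.3] yaw ty vs -ex 0.0 F hx,hy,z [-5.6  3.3  1.6] w 22.8
side caps [ 75.1  75.8 107.4 148.5 157.3]
plate [147.1 147.5 157.8 169.4]
top caps [ 96.5  99.2 130.8 162.7 163.8]
plate [152.1 152.4 158.3 164.5]
```

View pics/d.png

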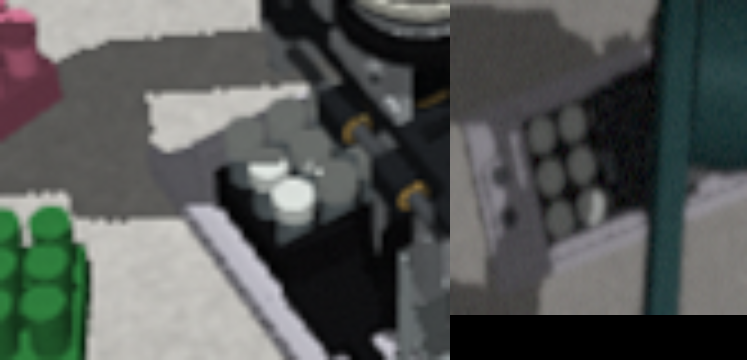

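The top view shows the rack against the end plate, and motion stalled at the predicted place. One more light nudge to confirm.

Request:
send_rows(
  commands=[
    [0,-0.7,0,0],
    [0,-1.2,0,0],
    [0,-1.2,0,0],
    [0,-1.2,0,0],
  ],
)

```text
t: 8.25
tcp_pos: [0.5408, 0.0138, 0.0733]
eef_rot: [3.103, 0.472, -0.003]
contact_force: [-2.0, -7.0, 2.3]
grip_width: 0.023
```

```bash
python3 -c "
from h import *
st()
z=np.load('d.npz')
H=toH(cloud('side',z['d']))*1000;H=H[z['d']>0]
q=H[(abs(H[:,1]-1.5)<5)&(H[:,2]<30)&(H[:,0]<0)&(H[:,0]>-190)]
for x in range(-180,0,2):
  k=q[(q[:,0]>=x)&(q[:,0]<x+2)]
  if len(k):print(x,len(k),np.round(np.percentile(k[:,2],[20,80])),end=' | ')
"
```

```text
t 8.25 H [10.3  1.9 73.3] yaw ty vs -ex -0.04 F hx,hy,z [-6.1  4.   2.3] w 23.0
-180 3 [14. 15.] | -178 3 [15. 16.] | -176 4 [14. 15.] | -174 3 [12. 14.] | -172 5 [13. 16.] | -170 4 [13. 15.] | -168 3 [13. 16.] | -166 6 [13. 14.] | -164 3 [14. 14.] | -162 4 [14. 17.] | -160 3 [14. 15.] | -158 4 [14. 16.] | -156 3 [14. 14.] | -154 6 [13. 16.] | -152 3 [15. 16.] | -150 4 [13. 15.] | -148 3 [15. 16.] | -146 5 [14. 15.] | -144 5 [15. 15.] | -142 2 [14. 14.] | -140 5 [14. 15.] | -138 4 [14. 16.] | -136 4 [13. 14.] | -134 9 [15. 21.] | -132 5 [21. 24.] | -130 4 [20. 23.] | -128 3 [21. 23.] | -126 4 [23. 24.] | -124 1 [21. 21.] | -122 2 [14. 15.] | -120 7 [15. 20.] | -118 4 [18. 21.] | -116 5 [22. 24.] | -114 5 [21. 24.] | -112 2 [23. 23.] | -108 1 [15. 15.] | -106 9 [14. 22.] | -104 5 [17. 22.] | -102 4 [23. 24.] | -100 5 [22. 25.] | -98 2 [21. 23.] | -96 1 [22. 22.] | -94 1 [16. 16.] | -92 9 [16. 22.] | -90 4 [17. 24.] | -88 3 [22. 23.] | -86 4 [22. 25.] | -84 4 [22. 23.] | -80 2 [13. 15.] | -78 6 [14. 22.] | -76 5 [17. 23.] | -74 6 [22. 24.] | -72 2 [22. 23.] | -70 4 [22. 24.] | -66 1 [22. 22.] | -64 6 [14. 23.] | -62 8 [15. 23.] | -60 4 [22. 24.] | -58 4 [24. 24.] | -56 1 [21. 21.] | -54 2 [20. 21.] | -50 7 [15. 20.] | -48 6 [15. 23.] | -46 5 [22. 27.] | -44 2 [22. 25.] | -42 3 [20. 23.] | -36 3 [17. 21.] | -34 4 [13. 22.] | -30 4 [21. 24.] | -26 1 [21. 21.] | -24 1 [17. 17.] | -22 3 [15. 19.] | -20 3 [19. 22.] | -16 1 [22. 22.] | -14 1 [22. 22.] | -8 1 [15. 15.] | -4 3 [13. 14.] | -2 1 [15. 15.] |
```

Request:
send_rows(
  commands=[
    [0,-1,0,0],
    [0,-2,0,0],
    [0,-2.5,0,0],
    [0,-2.5,0,0],
  ],
)

```text
t: 8.65
tcp_pos: [0.5408, 0.0138, 0.0734]
eef_rot: [3.099, 0.47, -0.002]
contact_force: [0.2, -10.6, 2.0]
grip_width: 0.0233
```

```bash
python3 -c "
from h import *
st()"
```

```text
t 8.65 H [10.2  2.  73.4] yaw ty vs -ex -0.1 F hx,hy,z [-10.2   3.    2. ] w 23.3
```

Home is confirmed: 10 N of push and no motion. The strip profile puts the pawl over a tooth now, with the nearest reachable notch about 8–9 mm back. I'll slide back with the lever squeezed.

Request:
send_rows(
  commands=[
    [0,1,0,0],
    [0,2.5,0,0],
    [0,4,0,0],
    [0,5.5,0,0],
    [0,7,0,0],
    [0,7,0,0],
    [0,7,0,0],
  ],
)

```text
t: 9.35
tcp_pos: [0.5429, 0.0074, 0.0734]
eef_rot: [3.099, 0.47, -0.002]
contact_force: [-2.9, 0.2, 4.0]
grip_width: 0.0227
```

```bash
python3 -c "
from h import *
st()"
```

```text
t 9.35 H [ 3.5  1.9 73.4] yaw ty vs -ex -0.1 F hx,hy,z [1.1 2.7 4. ] w 22.7
```

Request:
send_rows(
  commands=[
    [0,1.5,0,0],
    [0,3,0,0],
    [0,3.5,0,0],
    [0,3.5,0,0],
    [0,3.5,0,0],
  ],
  gripper=32,
)

```text
t: 9.85
tcp_pos: [0.5439, 0.0042, 0.073]
eef_rot: [3.1, 0.47, -0.002]
contact_force: [-1.3, 1.8, 0.0]
grip_width: 0.0304
```

```bash
python3 -c "
from h import *
st()"
```

```text
t 9.85 H [ 0.2  1.9 73. ] yaw ty vs -ex -0.1 F hx,hy,z [2.1 0.7 0. ] w 30.4
```

Request:
send_rows(
  commands=[
    [0,2,0,0],
    [0,4,0,0],
    [0,4.5,0,0],
    [0,4.5,0,0],
    [0,4.5,0,0],
  ],
  gripper=41,
)

```text
t: 10.35
tcp_pos: [0.5454, 0.0004, 0.0729]
eef_rot: [3.101, 0.47, -0.001]
contact_force: [0.4, 3.0, -0.9]
grip_width: 0.0385
```

```bash
cat >> h.py <<'E'
def lev():
    s=bot.camera('side');H=toH(cloud('side',s[1]))*1000;H=H[s[1]>0]
    q=H[(abs(H[:,1]-1.5)<14)&(H[:,0]<20)&(H[:,0]>-60)]
    for a,b in((72,80),(80,88),(88,97),(97,106)):
        k=q[(q[:,2]>a)&(q[:,2]<b)];print(a,len(k),np.round(np.percentile(k[:,0],[0,5,20,50,80]),1) if len(k) else '')
    return s
E
python3 -c "
from h import *
st();s=lev()
a=cv2.resize(s[0][200:310,240:350],None,fx=5,fy=5,interpolation=cv2.INTER_CUBIC)
cv2.imwrite('pics/e.png',a[:,:,::-1])"
```

```text
t 10.35 H [-3.9  1.6 72.9] yaw ty vs -ex -0.09 F hx,hy,z [ 2.8 -1.3 -0.9] w 38.5
72 18 [-26.1 -25.6 -14.3 -12.9   5.4]
80 46 [-34.2 -33.9 -32.6 -12.9   5.8]
88 50 [-35.1 -34.3 -32.8 -13.7   5.7]
97 43 [-34.9 -34.3 -32.8 -13.    5.8]
```

View pics/e.png

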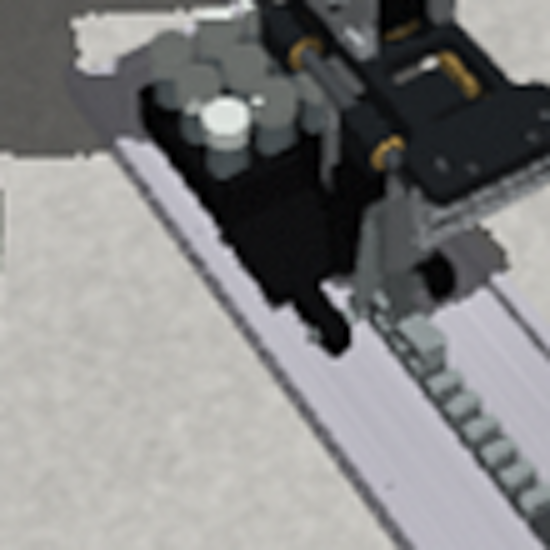

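The lever seems to rest on a tooth, as planned. I'll open further while keeping the front finger on the post, then nudge the jaw back until it drops.

Request:
send_rows(
  commands=[
    [0,3,0,0],
    [0,6,0,0],
    [0,6.5,0,0],
    [0,7,0,0],
    [0,7,0,0],
  ],
  gripper=54,
)

```text
t: 10.9
tcp_pos: [0.5472, -0.0057, 0.0728]
eef_rot: [3.102, 0.471, -0.002]
contact_force: [-0.9, 4.7, 0.1]
grip_width: 0.0508
```

```bash
python3 -c "
from h import *
st();s=lev()"
```

```text
t 10.9 H [-10.3   1.6  72.8] yaw ty vs -ex -0.09 F hx,hy,z [ 4.7 -0.5  0.1] w 50.8
72 26 [-42.3 -33.2 -14.4 -13.1   5.1]
80 46 [-48.  -46.5 -45.5 -14.9   4.8]
88 55 [-47.  -46.7 -45.8 -16.    4.7]
97 51 [-47.3 -46.8 -41.5 -16.9   5.4]
```

Request:
send_rows(
  commands=[
    [0,0.5,0,0],
    [0,1,0,0],
    [0,1.5,0,0],
    [0,1.5,0,0],
  ],
)

```text
t: 11.35
tcp_pos: [0.5479, -0.0082, 0.0729]
eef_rot: [3.1, 0.47, -0.001]
contact_force: [0.4, 0.7, 0.0]
grip_width: 0.0507
```

```bash
python3 -c "
from h import *
st();s=lev()"
```

```text
t 11.35 H [-12.8   1.7  72.9] yaw ty vs -ex -0.1 F hx,hy,z [ 0.5 -0.6  0. ] w 50.7
72 34 [-40.8 -39.  -23.8   1.6   2.7]
80 47 [-49.3 -48.8 -47.1 -26.1   2.9]
88 48 [-49.7 -49.3 -48.4 -27.8   2.3]
97 56 [-50.9 -49.5 -46.6 -28.3   2.8]
```

It dropped: lever to post is now 30 mm, the same as fully released at the start. A quick lock check by feel.

Request:
send_rows(
  commands=[
    [0,1,0,0],
    [0,2,0,0],
    [0,2.5,0,0],
    [0,2.5,0,0],
  ],
)

```text
t: 11.8
tcp_pos: [0.548, -0.0086, 0.0728]
eef_rot: [3.104, 0.471, -0.003]
contact_force: [-1.4, 7.9, -0.1]
grip_width: 0.0508
```

```bash
python3 -c "
from h import *
st();s=lev()"
```

```text
t 11.8 H [-13.2   1.7  72.8] yaw ty vs -ex -0.08 F hx,hy,z [ 8.  -1.  -0.1] w 50.8
72 32 [-42.6 -40.4 -24.4   1.5   2.7]
80 46 [-49.9 -49.4 -48.4 -24.6   2.2]
88 49 [-50.6 -49.6 -49.2 -28.7   1.4]
97 47 [-50.2 -49.8 -48.7 -27.6   2.4]
```

Blocked at 8 N, so it is locked. Back off the post, rise and look.

Request:
send_rows(
  commands=[
    [0,-2,0,0],
    [0,-4,0,0],
    [0,-4,0,0],
    [0,-4,-15,0],
    [0,-4,-35,0],
    [0,-4,-60,0],
    [0,-4,-90,0],
    [0,-4,-120,0],
    [0,-4,-130,0],
  ],
)

```text
t: 12.75
tcp_pos: [0.549, -0.0051, 0.2083]
eef_rot: [3.102, 0.47, 0.01]
contact_force: [0.6, -0.4, 0.3]
grip_width: 0.0507
```

Request:
send_rows(
  commands=[
    [-30,10,0,0],
    [-70,25,0,0],
    [-110,40,0,0],
    [-150,55,0,0],
    [-190,70,0,0],
    [-230,85,0,0],
    [-250,100,0,0],
    [-250,100,0,0],
  ],
)

```text
t: 13.55
tcp_pos: [0.3382, -0.1764, 0.2074]
eef_rot: [3.102, 0.462, 0.01]
contact_force: [0.1, -0.2, -1.1]
grip_width: 0.051
```

```bash
python3 -c "
from h import *
st();s=lev();t=bot.camera('top')
for n,d in(('side',s[1]),('top',t[1])):
  H=toH(cloud(n,d))*1000;H=H[d>0]
  f=lambda a,b,c,e:H[(H[:,2]>a)&(H[:,2]<b)&(H[:,0]>c)&(H[:,0]<e)&(abs(H[:,1])<48)]
  for nm,q in(('jawplate',f(56,68,40,80)),('rackblock',f(33,44,66,150)),('plate',f(48,59,140,170)),('pawl arm',f(24,60,-70,-40))):print(n,nm,np.round(np.percentile(q[:,0],[1,10,50,90,99]),1) if len(q) else '')
a=cv2.resize(s[0][190:330,220:360],None,fx=3.2,fy=3.2,interpolation=cv2.INTER_CUBIC)
b=cv2.resize(t[0][170:280,275:385],None,fx=3.2,fy=448/110)
cv2.imwrite('pics/f.png',np.hstack([a,b])[:,:,::-1])"
```

```text
t 13.55 H [-110.9  252.1  207.4] yaw ty vs -ex -0.4 F hx,hy,z [-0.2 -0.  -1.1] w 51.0
72 37 [-25.1 -24.7 -23.9   1.3   2.2]
80 36 [-26.9 -26.6 -26.1   0.9   2.1]
88 50 [-29.4 -29.  -27.8   1.3   2.4]
97 58 [-32.5 -31.1 -30.2   1.4   2.8]
side jawplate [54.3 55.3 58.7 78.2 79.8]
side rackblock [ 72.7  78.6  98.3 135.3 149.5]
side plate [140.9 151.9 157.1 163.4 164.7]
side pawl arm [-66.1 -54.7 -49.6 -42.2 -41. ]
top jawplate [55.1 55.7 59.1 62.5 63. ]
top rackblock [ 72.5  76.5 110.  141.  149.4]
top plate [152.1 153.  157.9 163.1 164.3]
top pawl arm [-59.4 -56.2 -48.8 -44.1 -42.7]
```

View pics/f.png

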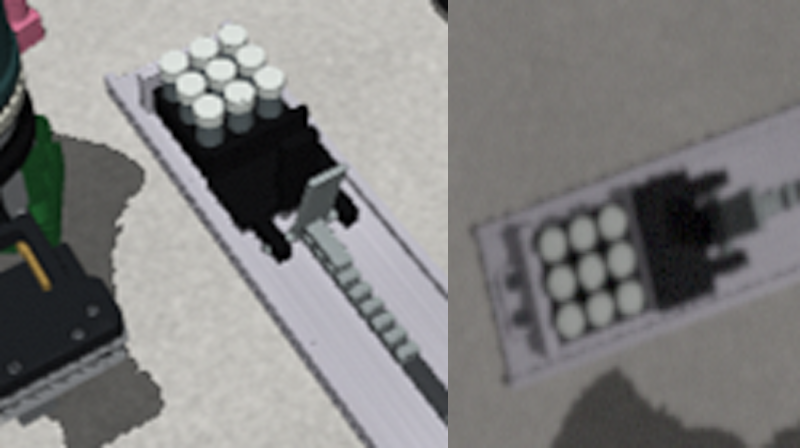

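The rack sits against the end plate (72.5 to 152). The jaw face is at 63 and the lever matches its fully released offset. The next notch (jaw face at 77) would lie inside the rack, so this is the nearest one.

```bash
python3 -c "
from plant import bot
print(bot.finish_job())"
```

```text
the job is handed in; nothing more can be done
None
```

The rack is secured and the job is handed in; the robot's clock stood at about 13.6 s of the 48 s allowed.

- **Rack:** I squeezed the lever and slid the jaw about 124 mm with it held. The rack went home against the end plate. I confirmed this with a push of about 10 N that moved nothing. The last depth images put the rack's rear at 72.5 mm and the end plate's face at 152 mm in the holder frame, which matches the rack's 80 mm length.
- **Lock:** With the rack home, the pawl was over a tooth. I slid the jaw back about 6.5 mm with the lever squeezed, then let the lever go on the tooth. I eased the jaw about 2.5 mm further back until the pawl dropped. That last bit was with the lever released.
- **Pawl check:** The lever matches its fully released position to within about 0.5 mm. The jaw held against an 8 N push backwards; I did not test it forwards.
- **Gap:** The jaw face stands about 9 mm short of the rack, at 63 mm. The next notch forward would need the face at about 77 mm, inside the rack, so this is the nearest one it can reach.

The arm is clear of the holder. It only ever touched the post and lever, and it passed well above everything else. I did not measure the bystanders again at the end. No check failed or disagreed.

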